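# Set the stop screw of a stoppering press to its setting bar

### The job

Set the press's depth stop: put the wing driver into the stop screw and turn it clockwise until the screw's sprung nose just drags on the setting bar beneath it, a light but definite press (about 9 N) and never a hard one (20 N). Then leave the driver standing in the screw and draw the bar straight out along its bed by its tail, under that drag, until its head is clear of the screw, and leave it lying on the bed. Leave the glassware and bottles alone.

Things in the scene. Friction and masses are not known exactly. Their poses are not given: they have to be found in the camera images.
- press: White C-frame press, fixed. Origin on the bench below the screw axis, z up. Column on its -x side carries an arm 72 to 94 mm above the bench, 44 mm wide in y, from x = -89 to +25 mm. The setting bar lies below it along y, tail towards -y: draw it towards -y.
- bed_top (a point): Point on the bed's top, under the screw axis, 20 mm above the bench; axes as the press. The steel bed that carries the bar is 50 mm wide in x and runs from y = -151 to +35 mm; guide lips 10 mm high, 23 mm apart, hold the bar sideways from y = -60 to +30 mm.
- screw_axis (a point): Point on the vertical stop screw's axis, level with the arm's top (94 mm above the bench); axes as the press. The screw's 24 mm square steel head stands over it; its top is 26 to 31 mm above this point at the start. In it is a square socket 11.6 mm wide, 15 mm deep, with a 2 mm chamfer. The screw's lower end has an 18 mm round rubber-faced nose, sprung at 7 N/mm with 7 mm of give.
- stop_screw (a joint): Turn of the screw (rad): 0 with the socket square to the press, growing clockwise from above, which lowers it 6 mm per rad; up to 3.2. Free turning takes about 0.12 N m; it stays as left. The nose's length is unknown: it starts 0.5 to 9 mm above the bar. Once it bears, torque rises about 0.006 N m per newton, and drawing the bar takes 1.1 to 1.6 times the nose's press.
- driver_wing (a point): Centre of the driver's wing, a dark steel block 44 mm along its x, 14 mm along y, 34 mm high. Driver: 79 mm high, 0.14 kg, upright at the start in its stand; lift it over 30 mm to free it. Below the wing is a 10 mm square shank, sides along x and y, stepped lead-in on the last 4 mm. The tip is 62 mm below this point.
- driver_tip (a point): Tip (lower end) of the driver's square shank, on its axis.
- stand: Grey 60 x 60 x 40 mm stand of the driver, fixed; origin at the centre of its underside, on the bench; a 12 mm square hole, 30 mm deep, in the middle of its top.
- bar: Steel setting bar, origin at the centre of its underside, axes as the press: 20 mm along x, 160 mm along y, 30 mm high, 0.36 to 0.54 kg. It lies on the bed, its head (+y end) about 30 mm past the screw axis. Its tail (-y end) sticks out beyond lips and arm, to be pinched across x from above.
- bar_mid (a point): Centre of the setting bar, 15 mm above its underside.
- vial: Bystander: amber glass vial, 38 mm wide, 75 mm high; origin at its underside.
- dish: Bystander: clear dish, 86 mm wide, 16 mm high; origin at its underside.
- media: Bystander: bottle 64 mm wide, 140 mm high; origin at its underside.

How it is judged:
On the way, in this order (a step that is already met when the one before it is completed fails the run):
1. the driver's tip is seated in the screw's socket (horizontal distance between driver_tip and screw_axis below 0.005 m and z of driver_tip in the frame of screw_axis below 0.018 m), for 0.2 s.
2. the screw is turned down until its nose presses on the bar with 3 to 15 N, the bar still beneath it (contact force between nose_pad and bar between 3 and 15 N and distance of bar from where it was at the start of the episode below 0.01 m), for 0.3 s.
3. the bar is drawn at least 12 mm towards its tail with the nose dragging on it (contact force between nose_pad and bar between 2 and 17 N and y of bar in the frame of press below -0.066 m), for 0.05 s.
At the end, for the whole second after the job is handed in: The bar rests flat on the bed, its origin 89 to 148 mm from the screw axis; the screw's free nose stands 0.3 to 2.45 mm below the level of the bar's top; the driver stands in the socket (tip within 6 mm of the axis, under 18 mm above the arm's top, tilt under 0.3 rad) (y of bar in the frame of press between -0.148 and -0.089 m and z of bar in the frame of press between 0.017 and 0.024 m and angle between bar's own z axis and vertical below 0.06 rad and linear speed of bar below 0.01 m/s and linear speed of driver below 0.02 m/s and z of nose_pad in the frame of press between 0.0503 and 0.05245 m and horizontal distance between driver_tip and screw_axis below 0.006 m and z of driver_tip in the frame of screw_axis below 0.018 m and angle between driver's own z axis and vertical below 0.3 rad); the robot touches nothing.
It fails at once if the nose presses on the bar with more than 22 N (contact force between nose_pad and bar above 22 N).
It fails at once if the vial, the dish or the media bottle is moved more than 20 mm (distance of any of vial, dish, media from where it was at the start of the episode above 0.02 m).
It also fails if it takes over 72 s, if anything falls off the work surface, if the arm or the gripper's body presses on something with over 40 N, if the wrist force passes 120 N, or if a joint passes its speed limit or range.

### The arm

A 6-joint arm with a two-finger parallel gripper is mounted at the origin on the work surface. World frame = base frame: x ahead of the robot, y to its left, z up, the work surface at z = 0. Lengths are in m, angles in rad, forces in N, time in s.
With the tool pointing down it reaches from about 0.375 to 0.975 m from the base axis. Payload 3.8 kg.
Tool frame: the origin (TCP) lies midway between the tips of the shut fingers; the grasp point (between the pads) lies 19 mm behind it; z points along the fingers, y is the line along which they close (so a half turn about z gives the same grasp; the last joint's range is limited). The gripper opens to 85 mm and grips with 20 to 120 N. Pads are 22 mm wide; open, the fingers measure 114 mm over their backs; the gripper's body (76 mm by 85 mm) begins 54 mm behind the grasp point. The pads swing forward as they close: fully open they stand 13 mm farther back than shut.
Start: joints at [1.131, 0.264, 1.604, -0, 1.274, -0.037], TCP at [0.265, 0.621, 0.231] pointing down, gripper open.
Joint ranges: [-2.63, 2.63], [-0.94, 2.18], [0.31, 2.57], [-1.31, 4.45], [0, 2.66], [-2.55, 2.55]. Speed limits (rad/s): [2.57, 2.57, 3.14, 3.14, 3.14, 3.14].

### API

Orientations are given as a rotation vector (axis times angle).
In Python, from workcell import read_state, vision, ticket gives the robot as it stands. The module is installed in compiled form; this text tells all that it offers.
- The arm moves only by the tool jog_arm, never from a script. Its arguments are lists of equal length, an entry for each row: "turn": the turn, a rotation vector about the tool's x, y, z in rad, a list of three; "delta_pos": the shift along the tool's x, y, z in m, a list of three; "gripper": the finger opening in m, from 0 to 0.0854. In form: {"turn": [[rx, ry, rz], ...], "delta_pos": [[dx, dy, dz], ...], "gripper": [gripper, ...]}. A call has 1 to 20 rows; each row shifts and turns the commanded pose from where the row before left it, along the tool's axes as they then stand; what a row does not reach is not made up. A row lasts 1/12 s, in which the tool goes at most 41.7 mm and 7.16 degrees, less where a joint would pass 70% of its speed; a pose out of reach is approached as far as the arm can. A call with a gripper value outside its range is refused whole. The fingers move at their own pace and stop on an object; "grip_force" is the grip in N (left out, the last holds). Time passes only in rows, so rows that do not move let the fingers close. It gives the time, the measured TCP pose, the force, the opening and the grip force at its end, in the units of the state.
- read_state(): the state, without advancing time (a new reading comes with each control period).
- vision.read_camera(name): name is "scene" or "top"; returns the picture (400x640x3 uint8, red, green, blue); there is no depth.
- vision.calibration(name): a dict with "vfov" (degrees; the focal length in pixels is half the picture's height over the tangent of half this angle, whatever the lens; pixels are square), "cx", "cy" (the principal point, pixels), "dist" ([k1, k2, p1, p2, k3] as OpenCV has them; the pictures are not rectified), "R" (3x3) and "t" (3): a world point X has camera coordinates R X + t. Camera axes: x right, y down, z forward; pixel columns grow to the right and rows downward; lengths in m; the calibration is good to about 2 mm. A picture is of the moment at which its call begins. calibration takes no time and is no camera call.
- ticket.finish_job(): hands the job in; it is judged then, once.
The state is a dict: "time": time; "q": joint angles; "joint_vel": joint speeds; "joint_torque": joint torques, N m; "tool_pos": TCP position; "tcp_rot": TCP orientation; "wrist_force": force on the tool from outside, world axes, zero at the start; "torque": the same for the moment, N m; "width": opening from 0.0 (shut) to 1.0 (fully open); "grip_force": force on a finger pad.
Only numpy, scipy, OpenCV 4.12 (cv2) and the standard library are available. Lean on these libraries where they do the work, as an engineer would, in place of code of your own. Each camera call takes 0.05 s, during which the arm holds its last target. There are 200 camera calls.

## Working session

There is one attempt and no reset: what is moved stays moved. The work goes in short steps, Python scripts to look and compute and a tool call to move; the robot and the scene stay as the last step left them, time stands still between calls to the robot, and variables do not carry over. Pictures are saved under pics/ and viewed, at most 10 in all, crops included, and the job is handed in when it is done.

Besides the shell and the picture viewer there is one more tool, called after ">>>" as name(argument=value, ...) on one line, values as JSON. jog_arm: Moves the arm, as the interface text tells. Its arguments: {"type":"object","properties":{"turn":{"type":"array","items":{"type":"array","items":{"type":"number"}}},"delta_pos":{"type":"array","items":{"type":"array","items":{"type":"number"}}},"gripper":{"type":"array","items":{"type":"number"}},"grip_force":{"type":"number"}},"required":["turn","delta_pos","gripper"]}

```bash
mkdir -p pics; cat > h.py <<'E'
import numpy as np, cv2
from workcell import read_state, vision, ticket
from scipy.spatial.transform import Rotation as Ro
def cal(n):
    c=vision.calibration(n); f=200/np.tan(np.radians(c['vfov'])/2)
    K=np.array([[f,0,c['cx']],[0,f,c['cy']],[0,0,1]]); return K,np.array(c['dist'],float),np.array(c['R']),np.array(c['t'])
def proj(n,P):
    K,d,R,t=cal(n); return cv2.projectPoints(np.atleast_2d(np.array(P,float)),cv2.Rodrigues(R)[0],t,K,d)[0][:,0]
def ray(n,uv,z):
    K,d,R,t=cal(n); p=cv2.undistortPoints(np.array(uv,float).reshape(-1,1,2),K,d)[:,0]
    D=np.c_[p,np.ones(len(p))]@R; C=-R.T@t; return C+D*((z-C[2])/D[:,2])[:,None]
def snap(n,f):
    im=vision.read_camera(n); cv2.imwrite('pics/'+f,im[:,:,::-1]); return im
E
python3 - <<'E'
from h import *
s=read_state(); print(s)
for n in('scene','top'):
    snap(n,n+'0.png'); K,d,R,t=cal(n); print(n,K[0,0],d,-R.T@t,R)
E
```

```text
{'time': 0.0, 'q': array([ 1.13111528e+00,  2.64759825e-01,  1.60534656e+00,  1.33807662e-05,
        1.27368636e+00, -3.68844946e-02]), 'joint_vel': array([ 0.00114161, -0.00109273, -0.00013727,  0.00093818,  0.00284794,
       -0.0008319 ]), 'joint_torque': array([-7.97052799e-04, -5.15119278e+01, -3.67305887e+01, -3.01493292e-04,
        1.31674277e-02, -1.13083286e-05]), 'tool_pos': array([0.26427972, 0.62033904, 0.22997233]), 'tcp_rot': array([-0.62834208, -3.07757027,  0.00335294]), 'wrist_force': array([-0.23560968,  0.15066449, -0.62415637]), 'torque': array([-0.02968421,  0.02832546,  0.0078467 ]), 'grip_force': 0.0, 'width': 1.0008931723160481}
scene 382.94053760455125 [-0.02075049  0.          0.          0.          0.        ] [1.08335516 0.49723583 0.5473731 ] [[-0.70332736  0.71072427 -0.01420001]
 [ 0.3887826   0.36785941 -0.8447056 ]
 [-0.59512916 -0.59962528 -0.53504281]]
top 396.718559876746 [0.00704344 0.         0.         0.         0.        ] [ 0.33337376 -0.01086521  1.13765151] [[ 6.05377766e-04 -9.99978639e-01  6.50813694e-03]
 [-9.74509845e-01 -2.04999571e-03 -2.24335373e-01]
 [ 2.24343923e-01 -6.20643588e-03 -9.74490269e-01]]
```

View pics/scene0.png

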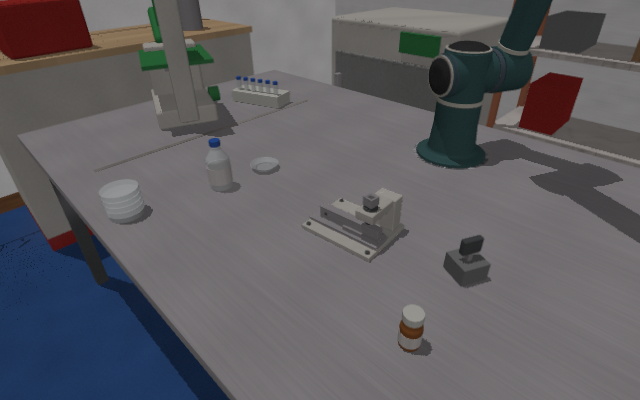

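View pics/top0.png

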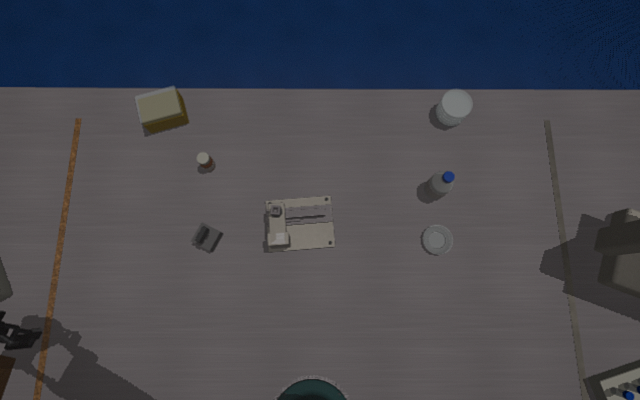

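The scene view shows the press near (360,220), the driver in its stand at (468,255) and the vial at (412,328). The top view has the press at (300,222), the screw head near (276,211) and the driver wing at (203,235). Next I'll enlarge crops of both.

```bash
python3 - <<'E'
import cv2,numpy as np
a=cv2.imread('pics/top0.png')[180:270,180:350]; b=cv2.imread('pics/scene0.png')[175:295,295:500]
g=lambda i,k:np.clip(1.6*cv2.resize(i,None,fx=k,fy=k,interpolation=cv2.INTER_CUBIC).astype(float),0,255)
cv2.imwrite('pics/t1.png',g(a,4.5)); cv2.imwrite('pics/s1.png',g(b,3.9))
E
```

```text
[ WARN:0@0.037] global loadsave.cpp:1063 imwrite_ Unsupported depth image for selected encoder is fallbacked to CV_8U.
```

View pics/t1.png

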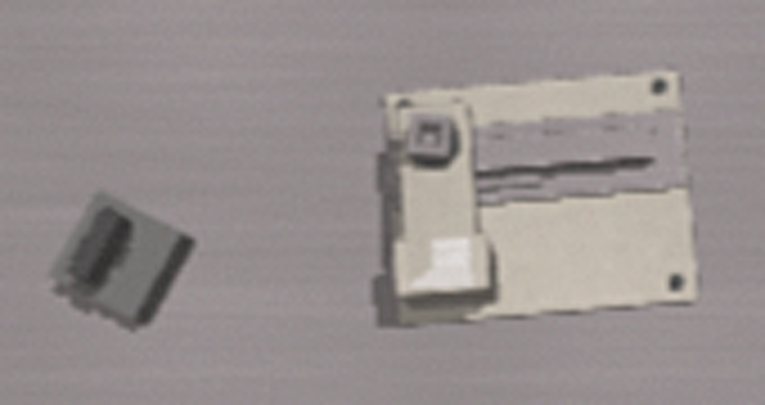

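View pics/s1.png

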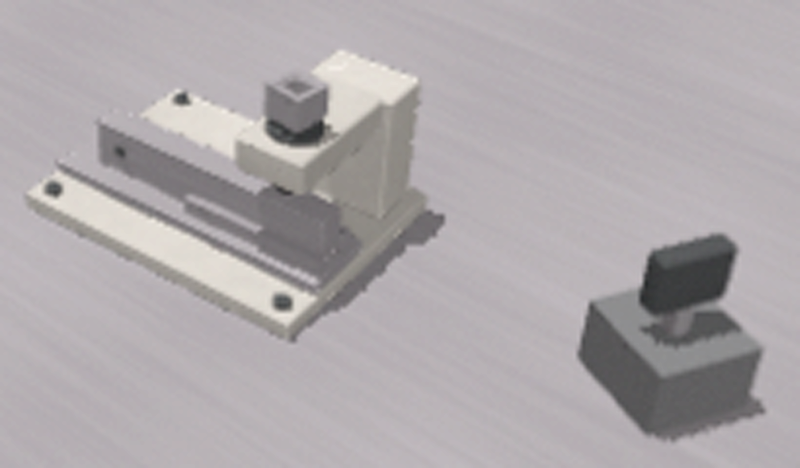

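```bash
cat > fit.py <<'E'
from h import *
from scipy.optimize import least_squares
T=lambda x,y:('top',180+(x+.5)/4.5-.5,180+(y+.5)/4.5-.5)
S=lambda x,y:('scene',295+(x+.5)/3.9-.5,175+(y+.5)/3.9-.5)
def fit(obs,p0,name):
    def res(p):
        c,s=np.cos(p[2]),np.sin(p[2]); r=[]
        for (n,u,v),X in obs:
            r+=list(proj(n,[[p[0]+c*X[0]-s*X[1],p[1]+s*X[0]+c*X[1],X[2]]])[0]-[u,v])
        return r
    o=least_squares(res,p0,loss='soft_l1'); print(name,o.x.round(4)); print(np.array(res(o.x)).reshape(-1,2).round(1).tolist()); return o.x
w,d=.022,.007
press=[(T(470,100),(.025,-.022,.094)),(T(400,103),(.025,.022,.094)),(S(238,140),(.025,-.022,.094)),(S(303,165),(.025,.022,.094)),
 (T(683,115),(.025,-.151,.02)),(T(688,187),(-.025,-.151,.02)),(T(430,135),(0,0,.1225)),(S(297,86),(0,0,.1225))]
fit(press,[.55,.05,.05],'press')
h=.03
# stand corners in stand frame: find yaw by trial
st=[(S(590,302),(h,-h,.04)),(S(663,375),(h,h,.04)),(S(762,350),(-h,h,.04)),(S(655,430),(h,h,0)),(S(580,358),(h,-h,0)),(S(758,405),(-h,h,0)),
 (T(103,190),(h,h,.04)),(T(195,237),(h,-h,.04)),(T(135,328),(-h,-h,.04)),(T(50,280),(-h,h,.04))]
for y in(-.5,.5): fit(st,[.5,.25,y],'stand')
def wing(z): # top face
    return [(T(87,248),(0,0,z-.0))]
print(ray('top',[T(115,208)[1:],T(90,285)[1:]],.080))
a=ray('scene',[S(692,241)[1:]],.089); print('wing top centre scene',a)
print('wing top edges scene',ray('scene',[S(650,250)[1:],S(726,236)[1:],S(735,246)[1:]],.089))
print('head',ray('top',[T(430,135)[1:],T(410,117)[1:],T(447,113)[1:],T(452,153)[1:],T(413,155)[1:]],.1225),ray('scene',[S(297,86)[1:]],.1225))
E
python3 fit.py
```

```text
press [0.5399 0.0969 0.0675]
[[0.1, 0.0], [-0.7, 0.4], [-0.9, -1.2], [-0.2, 0.2], [-0.5, -0.6], [-0.3, 0.5], [0.1, -0.3], [0.2, -0.2]]
stand [ 0.4783  0.2969 -0.4635]
[[0.4, -1.0], [0.1, -0.1], [0.9, -1.1], [-1.7, 1.0], [-0.2, -0.5], [-2.6, -0.1], [-0.9, 0.7], [-2.6, -0.1], [-0.2, -1.0], [-0.2, -0.1]]
stand [ 0.4783  0.2969 -0.4635]
[[0.4, -1.0], [0.1, -0.1], [0.9, -1.1], [-1.7, 1.0], [-0.2, -0.5], [-2.6, -0.1], [-0.9, 0.7], [-2.6, -0.1], [-0.2, -1.0], [-0.2, -0.1]]
[[0.50297098 0.2885176  0.08      ]
 [0.4569433  0.30025581 0.08      ]]
wing top centre scene [[0.47660679 0.29390358 0.089     ]]
wing top edges scene [[0.49718577 0.28241537 0.089     ]
 [0.46143436 0.3041599  0.089     ]
 [0.46589837 0.3108632  0.089     ]]
head [[0.53917216 0.09718969 0.1225    ]
 [0.54981457 0.10906779 0.1225    ]
 [0.5522338  0.08764907 0.1225    ]
 [0.52857903 0.08420811 0.1225    ]
 [0.527362   0.10670722 0.1225    ]] [[0.54071918 0.09702676 0.1225    ]]
```

```bash
cat >> h.py <<'E'
def to(P,th):
    s=read_state(); R=Ro.from_rotvec(s['tcp_rot']).as_matrix(); P=np.array(P)
    x=np.array([-np.sin(th),np.cos(th),0]);y=np.array([np.cos(th),np.sin(th),0]);G=np.c_[x,y,[0,0,-1]]
    print('t',s['time'],'th',np.arctan2(R[1,1],R[0,1]).round(4),'tool delta',(R.T@(P-s['tool_pos'])).round(4),'turn',Ro.from_matrix(R.T@G).as_rotvec().round(4))
    print('after-turn delta',(G.T@(P-s['tool_pos'])).round(4),'pos',s['tool_pos'].round(4),'w',s['width'].round(3),'F',s['wrist_force'].round(2),'T',s['torque'].round(3),s['q'].round(3))
E
python3 -c "
from h import *
to([.478,.296,.15],-.48+np.pi/2)"
```

```text
t 0.1 th 1.168 tool delta [-0.3237 -0.2145  0.0805] turn [-0.002   0.      0.0772]Traceback (most recent call last):
  File "<string>", line 3, in <module>
    to([.478,.296,.15],-.48+np.pi/2)
    ~~^^^^^^^^^^^^^^^^^^^^^^^^^^^^^^
  File "h.py", line 18, in to
    print('after-turn delta',(G.T@(P-s['tool_pos'])).round(4),'pos',s['tool_pos'].round(4),'w',s['width'].round(3),'F',s['wrist_force'].round(2),'T',s['torque'].round(3),s['q'].round(3))
                                                                                               ^^^^^^^^^^^^^^^^
AttributeError: 'float' object has no attribute 'round'
```

>>> jog_arm(turn=[[0, 0, 0], [0, 0, 0], [0, 0, 0], [0, 0, 0], [0, 0, 0], [0, 0, 0], [0, 0, 0], [0, 0, 0], [0, 0, 0], [0, 0, 0], [0, 0, 0], [0, 0, 0], [0, 0, 0], [0, 0, 0], [-0.001, 0, 0.0386], [-0.001, 0, 0.0386], [0, 0, 0], [0, 0, 0]], delta_pos=[[-0.0231, -0.0153, 0.0058], [-0.0231, -0.0153, 0.0058], [-0.0231, -0.0153, 0.0058], [-0.0231, -0.0153, 0.0058], [-0.0231, -0.0153, 0.0058], [-0.0231, -0.0153, 0.0058], [-0.0231, -0.0153, 0.0058], [-0.0231, -0.0153, 0.0058], [-0.0231, -0.0153, 0.0058], [-0.0231, -0.0153, 0.0058], [-0.0231, -0.0153, 0.0058], [-0.0231, -0.0153, 0.0058], [-0.0231, -0.0153, 0.0058], [-0.0231, -0.0153, 0.0058], [0, 0, 0], [0, 0, 0], [0, 0, 0], [0, 0, 0]], gripper=[0.0854, 0.0854, 0.0854, 0.0854, 0.0854, 0.0854, 0.0854, 0.0854, 0.0854, 0.0854, 0.0854, 0.0854, 0.0854, 0.0854, 0.0854, 0.0854, 0.0854, 0.0854])

```text
time: 1.6
tool_pos: [0.4779, 0.2968, 0.1497]
tcp_rot: [-0.746, -3.052, -0.002]
wrist_force: [0.6, 0.2, 0.4]
width: 1.001
grip_force: 0.0
```

```bash
sed -i "s/s\['width'\].round(3)/round(float(s['width']),3)/" h.py; python3 - <<'E'
from h import *
to([.478,.296,.056],-.48+np.pi/2)
im=snap('scene','s2.png')
p=proj('scene',[.478,.296,.08])[0].astype(int);print(p)
c=im[p[1]-70:p[1]+50,p[0]-80:p[0]+80,::-1]
cv2.imwrite('pics/s2c.png',cv2.convertScaleAbs(cv2.resize(c,None,fx=4,fy=4,interpolation=cv2.INTER_CUBIC),alpha=1.6))
E
```

```text
t 1.6 th 1.0915 tool delta [-0.0005 -0.0008  0.0937] turn [ 0.0013 -0.0006  0.0007]
after-turn delta [-0.0004 -0.0007  0.0937] pos [0.4779 0.2968 0.1497] w 1.001 F [0.57 0.24 0.39] T [-0.032 -0.021 -0.012] [ 5.110e-01  1.180e-01  1.933e+00  1.000e-03  1.090e+00 -5.810e-01]
[471 240]
```

View pics/s2c.png

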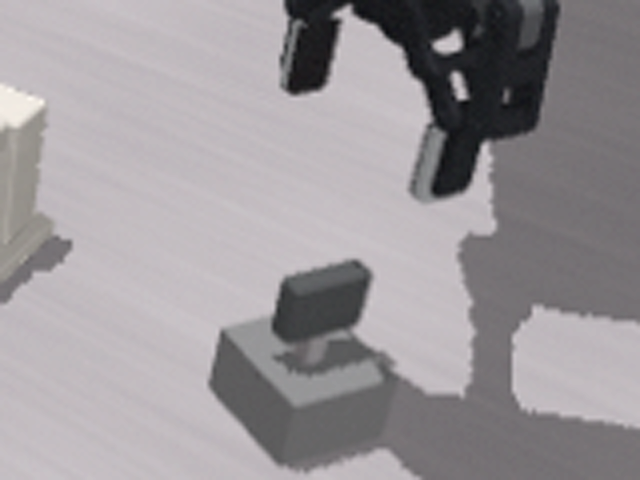

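The fingers (tips at crop (300,90) and (430,195)) straddle the wing at (322,300) and are lined up with it. I'll descend and grip.

>>> jog_arm(turn=[[0, 0, 0], [0, 0, 0], [0, 0, 0], [0, 0, 0], [0, 0, 0], [0, 0, 0], [0, 0, 0], [0, 0, 0], [0, 0, 0], [0, 0, 0], [0, 0, 0], [0, 0, 0], [0, 0, 0], [0, 0, 0], [0, 0, 0], [0, 0, 0], [0, 0, 0]], delta_pos=[[0, 0, 0.0188], [0, 0, 0.0188], [0, 0, 0.0188], [0, 0, 0.0188], [0, 0, 0.0188], [0, 0, 0], [0, 0, 0], [0, 0, 0], [0, 0, 0], [0, 0, 0], [0, 0, 0], [0, 0, 0], [0, 0, 0], [0, 0, 0], [0, 0, 0], [0, 0, 0], [0, 0, 0]], gripper=[0.0854, 0.0854, 0.0854, 0.0854, 0.0854, 0.0854, 0.005, 0.005, 0.005, 0.005, 0.005, 0.005, 0.005, 0.005, 0.005, 0.005, 0.005], grip_force=60)

```text
time: 3.07
tool_pos: [0.4789, 0.2975, 0.0571]
tcp_rot: [0.747, 3.05, 0.004]
wrist_force: [-1.5, -0.1, 6.3]
width: 0.151
grip_force: 59.4
```

```bash
python3 -c "
from h import *
to([.54,.097,.193],.0675+np.pi/2)"
```

```text
t 3.0667 th 1.0907 tool delta [-0.1469 -0.1492 -0.1362] turn [ 0.0027  0.0015 -0.5476]
after-turn delta [-0.0475 -0.2042 -0.1359] pos [0.4789 0.2975 0.0571] w 0.151 F [-1.49 -0.14  6.35] T [-0.212  0.243 -0.059] [ 5.110e-01  2.250e-01  2.001e+00  1.000e-03  9.130e-01 -5.800e-01]
```

>>> jog_arm(turn=[[0, 0, 0], [0, 0, 0], [0, 0, 0], [0, 0, 0], [0, 0, 0], [0, 0, 0], [0, 0, -0.0913], [0, 0, -0.0913], [0, 0, -0.0913], [0, 0, -0.0913], [0, 0, -0.0913], [0, 0, -0.0913], [0, 0, 0], [0, 0, 0], [0, 0, 0], [0, 0, 0], [0, 0, 0], [0, 0, 0], [0, 0, 0], [0, 0, 0]], delta_pos=[[0, 0, -0.0227], [0, 0, -0.0227], [0, 0, -0.0227], [0, 0, -0.0227], [0, 0, -0.0227], [0, 0, -0.0227], [0, 0, 0], [0, 0, 0], [0, 0, 0], [0, 0, 0], [0, 0, 0], [0, 0, 0], [-0.0059, -0.0255, 0], [-0.0059, -0.0255, 0], [-0.0059, -0.0255, 0], [-0.0059, -0.0255, 0], [-0.0059, -0.0255, 0], [-0.0059, -0.0255, 0], [-0.0059, -0.0255, 0], [-0.0059, -0.0255, 0]], gripper=[0.005, 0.005, 0.005, 0.005, 0.005, 0.005, 0.005, 0.005, 0.005, 0.005, 0.005, 0.005, 0.005, 0.005, 0.005, 0.005, 0.005, 0.005, 0.005, 0.005])

```text
time: 4.73
tool_pos: [0.5387, 0.0955, 0.1912]
tcp_rot: [0.106, -3.14, -0.003]
wrist_force: [0.9, 0.5, -1.2]
width: 0.155
grip_force: 61.2
```

>>> jog_arm(turn=[[0, 0, 0], [0, 0, 0]], delta_pos=[[0, 0, 0], [0, 0, 0]], gripper=[0.005, 0.005])

```text
time: 4.9
tool_pos: [0.5388, 0.0955, 0.1913]
tcp_rot: [0.102, -3.14, -0.003]
wrist_force: [0.6, 0.2, -1.2]
width: 0.153
grip_force: 61.4
```

```bash
python3 - <<'E'
from h import *
to([.54,.097,.193],.0675+np.pi/2)
im=snap('scene','s3.png'); c=im[120:270,270:470,::-1]
c=cv2.convertScaleAbs(cv2.resize(c,None,fx=4,fy=4,interpolation=cv2.INTER_CUBIC),alpha=1.6)
cv2.imwrite('pics/s3c.png',c)
print(proj('scene',[[.54,.097,.146],[.54,.097,.122]]))
E
```

```text
t 4.9 th 1.6357 tool delta [-0.0013  0.0014 -0.0017] turn [ 0.0019 -0.0003 -0.0026]
after-turn delta [-0.0013  0.0014 -0.0017] pos [0.5388 0.0955 0.1913] w 0.153 F [ 0.64  0.22 -1.24] T [ 0.014  0.053 -0.083] [ 0.129  0.052  1.923  0.002  1.166 -1.508]
[[371.63572481 186.77680354]
 [370.97595459 196.74350168]]
```

View pics/s3c.png

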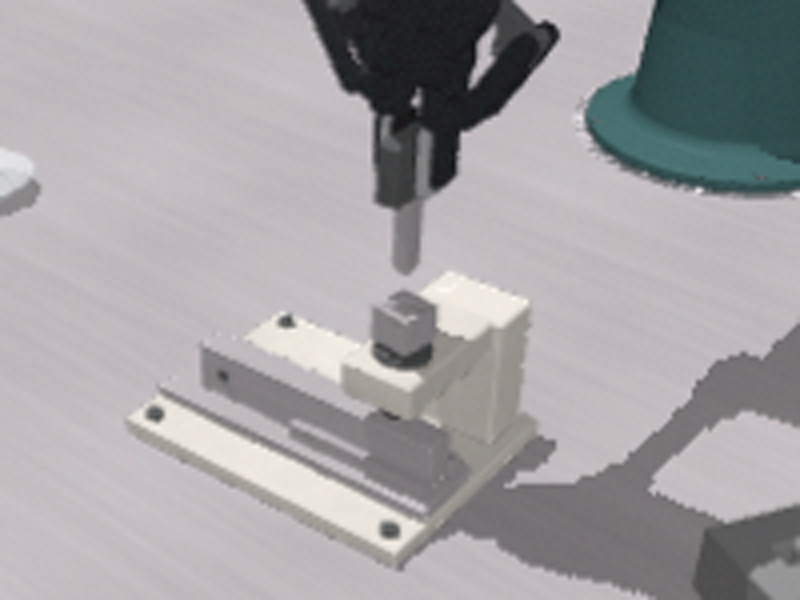

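The tip is at crop (405,271), i.e. image (371,187), directly over the socket at crop (404,300). I'll trim by the measured offset and lower in stages.

>>> jog_arm(turn=[[0, 0, 0], [0, 0, -0.0026], [0, 0, 0], [0, 0, 0], [0, 0, 0], [0, 0, 0], [0, 0, 0]], delta_pos=[[-0.0013, 0.0014, 0], [0, 0, 0.006], [0, 0, 0.006], [0, 0, 0.002], [0, 0, 0.002], [0, 0, 0.002], [0, 0, 0]], gripper=[0.005, 0.005, 0.005, 0.005, 0.005, 0.005, 0.005])

```text
time: 5.53
tool_pos: [0.5398, 0.0984, 0.1733]
tcp_rot: [0.111, -3.14, -0.003]
wrist_force: [-1.0, 0.3, -1.6]
width: 0.153
grip_force: 61.4
```

```bash
python3 -c "
from h import *
to([.54,.097,.165],.0675+np.pi/2)"
```

```text
t 5.5333 th 1.6417 tool delta [-0.0001 -0.0015  0.0083] turn [ 0.0016 -0.      0.0034]
after-turn delta [-0.0001 -0.0014  0.0083] pos [0.5398 0.0984 0.1733] w 0.153 F [-0.98  0.28 -1.55] T [-0.036 -0.048  0.078] [ 0.134  0.07   1.939  0.002  1.133 -1.509]
```

>>> jog_arm(turn=[[0, 0, 0], [0, 0, 0], [0, 0, 0], [0, 0, 0], [0, 0, 0]], delta_pos=[[0, -0.0005, 0.002], [0, 0, 0.0015], [0, 0, 0.0015], [0, 0, 0.0015], [0, 0, 0]], gripper=[0.005, 0.005, 0.005, 0.005, 0.005])

```text
time: 5.95
tool_pos: [0.5405, 0.0977, 0.1678]
tcp_rot: [-0.11, 3.138, 0.003]
wrist_force: [-1.2, 0.2, 1.0]
width: 0.153
grip_force: 62.0
```

```bash
python3 -c "
from h import *
to([.54,.097,.165],.0675+np.pi/2)"
```

```text
t 5.95 th 1.6411 tool delta [ 0.0006 -0.0007  0.0028] turn [0.0018 0.0015 0.0028]
after-turn delta [ 0.0006 -0.0007  0.0028] pos [0.5405 0.0977 0.1678] w 0.153 F [-1.22  0.19  0.97] T [ 0.026  0.131 -0.005] [ 0.132  0.075  1.944  0.002  1.121 -1.509]
```

>>> jog_arm(turn=[[0, 0, 0], [0, 0, 0], [0, 0, 0], [0, 0, 0]], delta_pos=[[0, 0, 0.001], [0, 0, 0.001], [0, 0, 0.001], [0, 0, 0]], gripper=[0.005, 0.005, 0.005, 0.005])

```text
time: 6.28
tool_pos: [0.5411, 0.0978, 0.1669]
tcp_rot: [-0.11, 3.137, 0.003]
wrist_force: [-4.1, -0.3, 10.3]
width: 0.157
grip_force: 63.3
```

```bash
python3 -c "
from h import *
to([.54,.097,.165],.0675+np.pi/2)"
```

```text
t 6.2833 th 1.6412 tool delta [ 0.0011 -0.0008  0.0019] turn [0.0018 0.0029 0.0029]
after-turn delta [ 0.0011 -0.0008  0.0019] pos [0.5411 0.0978 0.1669] w 0.157 F [-4.07 -0.35 10.32] T [-0.119  0.7   -0.004] [ 0.133  0.076  1.945  0.002  1.117 -1.509]
```

>>> jog_arm(turn=[[0, 0, 0], [0, 0, 0], [0, 0, 0], [0, 0, 0]], delta_pos=[[0.001, 0, -0.001], [0.001, 0, 0], [0, 0, 0.001], [0, 0, 0]], gripper=[0.005, 0.005, 0.005, 0.005])

```text
time: 6.62
tool_pos: [0.5395, 0.0977, 0.1656]
tcp_rot: [-0.11, 3.136, 0.003]
wrist_force: [0.6, -0.6, 5.3]
width: 0.154
grip_force: 62.5
```

```bash
python3 -c "
from h import *
to([.54,.097,.165],.0675+np.pi/2)"
```

```text
t 6.6167 th 1.6412 tool delta [-0.0004 -0.0008  0.0006] turn [0.0018 0.0042 0.0029]
after-turn delta [-0.0004 -0.0008  0.0006] pos [0.5395 0.0977 0.1656] w 0.154 F [ 0.63 -0.56  5.25] T [-0.018 -0.127 -0.009] [ 0.133  0.074  1.95   0.002  1.113 -1.509]
```

>>> jog_arm(turn=[[0, 0, 0], [0, 0, 0], [0, 0, 0]], delta_pos=[[0, 0, 0.001], [0, 0, 0.001], [0, 0, 0]], gripper=[0.005, 0.005, 0.005])

```text
time: 6.87
tool_pos: [0.54, 0.0978, 0.1652]
tcp_rot: [-0.11, 3.135, 0.003]
wrist_force: [-2.1, -0.5, 12.8]
width: 0.155
grip_force: 63.7
```

```bash
python3 -c "
from h import *
to([.54,.097,.16],.0675+np.pi/2)"
```

```text
t 6.8667 th 1.6411 tool delta [ 0.0001 -0.0008  0.0052] turn [0.0019 0.0049 0.0028]
after-turn delta [ 0.     -0.0008  0.0052] pos [0.54   0.0978 0.1652] w 0.155 F [-2.07 -0.54 12.77] T [-0.118  0.318 -0.011] [ 0.133  0.075  1.95   0.002  1.112 -1.509]
```

>>> jog_arm(turn=[[0, 0, 0], [0, 0, 0], [0, 0, 0], [0, 0, 0], [0, 0, 0]], delta_pos=[[0.0005, -0.0005, -0.001], [0.001, -0.0005, 0], [0, 0, 0.001], [0, 0, 0.001], [0, 0, 0]], gripper=[0.005, 0.005, 0.005, 0.005, 0.005])

```text
time: 7.28
tool_pos: [0.5396, 0.0974, 0.1649]
tcp_rot: [-0.11, 3.132, 0.005]
wrist_force: [-1.3, 0.9, 13.8]
width: 0.152
grip_force: 63.8
```

```bash
python3 -c "
from h import *
to([.54,.097,.16],.0675+np.pi/2)"
```

```text
t 7.2833 th 1.641 tool delta [-0.0004 -0.0004  0.0049] turn [0.0031 0.0075 0.0027]
after-turn delta [-0.0004 -0.0004  0.0049] pos [0.5396 0.0974 0.1649] w 0.152 F [-1.27  0.85 13.83] T [0.275 0.049 0.023] [ 0.131  0.072  1.953  0.003  1.109 -1.511]
```

```bash
python3 - <<'E'
from h import *
im=snap('scene','s4.png'); im2=snap('top','t4.png')
f=lambda c,k:cv2.convertScaleAbs(cv2.resize(c[:,:,::-1],None,fx=k,fy=k,interpolation=cv2.INTER_CUBIC),alpha=1.8)
a=f(im[150:230,335:410],7)
b=f(im2[190:230,255:295],6)
h=np.zeros((560,780,3),np.uint8); h[:a.shape[0],:a.shape[1]]=a; h[:240,535:775]=b
cv2.imwrite('pics/s4c.png',h)
print(proj('scene',[[.54,.097,.118],[.54,.097,.122],[.54,.097,.169]]))
E
```

```text
[[370.86793249 198.37327714]
 [370.97595459 196.74350168]
 [372.28730366 176.91272095]]
```

View pics/s4c.png

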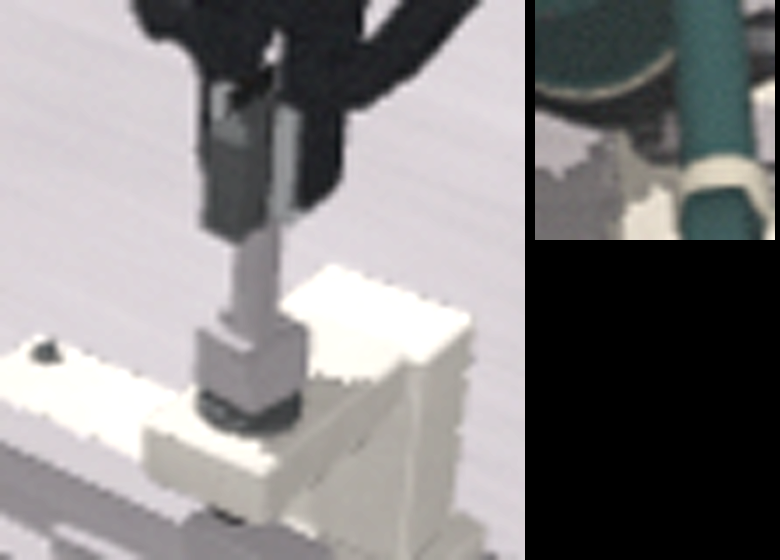

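The shank meets the head at crop (257,340), close to the head centre at (253,330), and looks only partly inserted. The wing's lower front corner is at (237,243), so I'll use it to check the height.

```bash
python3 - <<'E'
from h import *
c,s=np.cos(.0675),np.sin(.0675)
W=lambda x,y,z:[.54+c*x-s*y,.097+s*x+c*y,z]
A=lambda P:((proj('scene',P)-[335,150]+.5)*7-.5).round(0).tolist()
for z in(.116,.119,.122,.125): print('head',z,A([W(.012,.012,z),W(.012,-.012,z),W(-.012,.012,z),W(0,0,z)]))
for t in(.108,.112,.116,.12,.124): print('wing tip',t,A([W(.022,.007,t+.045),W(.022,-.007,t+.045),W(-.022,.007,t+.045)]))
print('arm',A([W(.025,.022,.094),W(.025,-.022,.094)]))
print([ (read_state()['tool_pos']).round(4)])
E
```

```text
head 0.116 [[264.0, 379.0], [197.0, 350.0], [310.0, 344.0], [254.0, 347.0]]
head 0.119 [[265.0, 370.0], [197.0, 342.0], [311.0, 336.0], [254.0, 339.0]]
head 0.122 [[266.0, 361.0], [198.0, 333.0], [312.0, 327.0], [255.0, 330.0]]
head 0.125 [[266.0, 353.0], [198.0, 325.0], [312.0, 319.0], [255.0, 322.0]]
wing tip 0.108 [[237.0, 278.0], [197.0, 262.0], [323.0, 218.0]]
wing tip 0.112 [[238.0, 266.0], [197.0, 250.0], [324.0, 206.0]]
wing tip 0.116 [[239.0, 254.0], [198.0, 238.0], [325.0, 194.0]]
wing tip 0.12 [[239.0, 242.0], [198.0, 226.0], [326.0, 182.0]]
wing tip 0.124 [[240.0, 229.0], [199.0, 213.0], [327.0, 170.0]]
arm [[263.0, 473.0], [141.0, 419.0]]
[array([0.5396, 0.0974, 0.1649])]
```

```bash
python3 - <<'E'
import cv2
for f in('scene0','s3','s4'):
    im=cv2.cvtColor(cv2.imread(f'pics/{f}.png'),cv2.COLOR_BGR2GRAY)
    print(f)
    for v in range(192,209): print(v,im[v,360:384].tolist())
E
```

```text
scene0
192 [115, 115, 114, 113, 114, 114, 115, 116, 116, 115, 114, 113, 115, 116, 116, 120, 138, 141, 140, 147, 148, 149, 149, 143]
193 [114, 114, 115, 115, 115, 114, 114, 114, 113, 111, 110, 110, 112, 114, 118, 135, 139, 141, 140, 141, 141, 141, 141, 140]
194 [114, 113, 114, 114, 114, 115, 114, 110, 108, 104, 101, 103, 109, 112, 110, 117, 129, 137, 138, 139, 140, 140, 141, 141]
195 [113, 113, 112, 112, 112, 111, 110, 101, 95, 97, 91, 95, 104, 106, 109, 112, 117, 127, 133, 136, 136, 138, 139, 140]
196 [115, 114, 106, 100, 105, 104, 98, 96, 87, 74, 72, 75, 78, 90, 102, 108, 113, 112, 114, 126, 135, 136, 137, 137]
197 [114, 114, 107, 84, 80, 95, 106, 103, 86, 75, 72, 75, 75, 78, 83, 99, 107, 108, 94, 115, 132, 136, 135, 136]
198 [116, 115, 107, 85, 75, 74, 87, 103, 108, 100, 82, 77, 82, 92, 105, 107, 93, 77, 71, 112, 133, 135, 137, 137]
199 [116, 115, 108, 84, 74, 74, 74, 74, 86, 102, 103, 96, 107, 107, 94, 76, 71, 73, 72, 112, 131, 135, 136, 136]
200 [114, 114, 107, 84, 76, 76, 74, 75, 71, 76, 94, 105, 94, 77, 71, 71, 72, 71, 71, 114, 132, 136, 136, 136]
201 [115, 116, 101, 81, 75, 75
[... 3904 characters left out ...]
0, 81, 80, 75, 75, 76, 76, 77, 76, 77, 76, 75, 130, 138, 141, 142, 143]
203 [122, 121, 107, 85, 79, 80, 80, 79, 80, 80, 76, 75, 77, 75, 75, 76, 76, 75, 78, 125, 103, 128, 136, 136]
204 [121, 120, 112, 88, 78, 79, 80, 80, 78, 80, 76, 76, 74, 76, 76, 77, 76, 75, 79, 87, 89, 89, 90, 89]
205 [123, 122, 136, 94, 69, 76, 79, 79, 80, 81, 79, 76, 76, 75, 77, 76, 74, 67, 80, 88, 90, 90, 89, 90]
206 [136, 142, 130, 77, 41, 52, 70, 77, 79, 80, 80, 76, 75, 76, 74, 72, 59, 42, 78, 88, 89, 89, 89, 90]
207 [142, 143, 125, 81, 63, 50, 42, 51, 71, 77, 78, 76, 74, 72, 59, 43, 37, 35, 71, 85, 88, 88, 89, 91]
208 [143, 143, 128, 80, 59, 61, 63, 46, 44, 61, 73, 73, 60, 43, 37, 37, 37, 37, 80, 88, 88, 88, 92, 94]
```

```bash
cat > headfit.py <<'E'
from h import *
from scipy.optimize import minimize
# supersampled render of head (top face, chamfered socket dark, side faces) against scene0/top0; score by edge alignment
G={n:cv2.cvtColor(cv2.imread(f'pics/{n}0.png'),cv2.COLOR_BGR2GRAY).astype(np.float32) for n in('scene','top')}
K=8
def score(p,n,yaw,ret=False):
    x,y,z=p; c,s=np.cos(yaw),np.sin(yaw)
    def sq(h,z): 
        q=np.array([[h,h],[-h,h],[-h,-h],[h,-h]]); return np.c_[x+c*q[:,0]-s*q[:,1],y+s*q[:,0]+c*q[:,1],np.full(4,z)]
    cen=proj(n,[[.54,.097,.118]])[0].round().astype(int); r=10; o=cen-r
    pix=lambda P:np.round(((proj(n,P)-o+.5)*K-.5)*16).astype(np.int32)
    lab=np.zeros(((2*r+1)*K,)*2,np.uint8)
    T,B=sq(.012,z),sq(.012,z-.012)
    C=-cal(n)[2].T@cal(n)[3]; i=1
    for k in range(4):
        a,b=T[k],T[(k+1)%4]; nn=np.cross([0,0,1],b-a)*-1
        if nn@(C-a)>0: cv2.fillConvexPoly(lab,pix([a,b,B[(k+1)%4],B[k]]),i,shift=4); i+=1
    cv2.fillConvexPoly(lab,pix(T),3,shift=4); cv2.fillConvexPoly(lab,pix(sq(.0068,z)),4,shift=4)
    A=np.stack([cv2.resize((lab==k).astype(np.float32),(2*r+1,)*2,interpolation=cv2.INTER_AREA) for k in range(1,5)],-1)
    w=A.sum(-1)>.97; g=G[n][o[1]:o[1]+2*r+1,o[0]:o[0]+2*r+1]
    # whole silhouette incl. background constant
    A5=np.concatenate([A,1-A.sum(-1,keepdims=True)],-1); m=A.sum(-1)>.02
    m=cv2.dilate(m.astype(np.uint8),np.ones((3,3)))>0
    zz=A5[m]; cf,res,_,_=np.linalg.lstsq(zz,g[m],rcond=None); return np.mean((zz@cf-g[m])**2)
for n in('top','scene'):
    for yd in range(-40,50,6):
        best=min((minimize(lambda p:score([p[0],p[1],.122],n,np.radians(yd)),[.54+a,.097+b],method='Nelder-Mead',options=dict(initial_simplex=[[.54+a,.097+b],[.542+a,.097+b],[.54+a,.099+b]],maxiter=40)) for a in(0,) for b in(0,)),key=lambda o:o.fun)
        print(n,yd,best.x.round(4),round(best.fun,1))
E
python3 headfit.py
```

```text
top -40 [0.5358 0.0978] 264.1
top -34 [0.5347 0.0971] 252.7
top -28 [0.5338 0.0952] 229.8
top -22 [0.5347 0.0961] 202.5
top -16 [0.5345 0.095 ] 186.3Traceback (most recent call last):
  File "headfit.py", line 27, in <module>
    best=min((minimize(lambda p:score([p[0],p[1],.122],n,np.radians(yd)),[.54+a,.097+b],method='Nelder-Mead',options=dict(initial_simplex=[[.54+a,.097+b],[.542+a,.097+b],[.54+a,.099+b]],maxiter=40)) for a in(0,) for b in(0,)),key=lambda o:o.fun)
  File "headfit.py", line 27, in <genexpr>
    best=min((minimize(lambda p:score([p[0],p[1],.122],n,np.radians(yd)),[.54+a,.097+b],method='Nelder-Mead',options=dict(initial_simplex=[[.54+a,.097+b],[.542+a,.097+b],[.54+a,.099+b]],maxiter=40)) for a in(0,) for b in(0,)),key=lambda o:o.fun)
              ~~~~~~~~^^^^^^^^^^^^^^^^^^^^^^^^^^^^^^^^^^^^^^^^^^^^^^^^^^^^^^^^^^^^^^^^^^^^^^^^^^^^^^^^^^^^^^^^^^^^^^^^^^^^^^^^^^^^^^^^^^^^^^^^^^^^^^^^^^^^^^^^^^^^^^^^^^^^^^^^^^^^^^^^^^^^^^^^^^^^^^^^
    res = _minimize_neldermead(fun, x0, args, callback, bounds=bounds,
                               **options)
    fsim[j] = func(sim[j])

[... 201 characters left out ...]
a,.097+b],method='Nelder-Mead',options=dict(initial_simplex=[[.54+a,.097+b],[.542+a,.097+b],[.54+a,.099+b]],maxiter=40)) for a in(0,) for b in(0,)),key=lambda o:o.fun)
                                ~~~~~^^^^^^^^^^^^^^^^^^^^^^^^^^^^^^^^^^^
  File "headfit.py", line 10, in score
    cen=proj(n,[[.54,.097,.118]])[0].round().astype(int); r=10; o=cen-r
        ~~~~^^^^^^^^^^^^^^^^^^^^^
  File "h.py", line 8, in proj
    K,d,R,t=cal(n); return cv2.projectPoints(np.atleast_2d(np.array(P,float)),cv2.Rodrigues(R)[0],t,K,d)[0][:,0]
            ~~~^^^
  File "h.py", line 5, in cal
    c=vision.calibration(n); f=200/np.tan(np.radians(c['vfov'])/2)
ValueError: time passes only in moves, steps and waits
```

```bash
sed -i 's/^def cal(n):/import functools\n@functools.cache\ndef cal(n):/' h.py
python3 - <<'E'
s=open('headfit.py').read()
s=s[:s.index("for n in('top','scene')")].replace("m=A.sum(-1)>.02\n    m=cv2.dilate(m.astype(np.uint8),np.ones((3,3)))>0","m=A.sum(-1)>.9")
s+='''
for n,cs in(('top',[(.54+a,.097+b) for a in(-.003,-.0015,0,.0015) for b in(-.0015,0,.0015)]),('scene',[(.54+a,.097+b) for a in(-.0015,0,.0015,.003) for b in(-.003,-.0015,0,.0015)])):
    for yd in range(-42,48,6):
        r=min((score([x,y,z],n,np.radians(yd)),x,y,z) for x,y in cs for z in(.1205,.1225,.1245)); print(n,yd,np.round(r,4))
'''
open('headfit.py','w').write(s)
E
timeout 300 python3 headfit.py
```

```text
top -42 [1.197017e+02 5.415000e-01 9.850000e-02 1.205000e-01]
top -36 [1.158125e+02 5.415000e-01 9.850000e-02 1.225000e-01]
top -30 [9.94168e+01 5.41500e-01 9.85000e-02 1.24500e-01]
top -24 [96.0174  0.5415  0.0985  0.1205]
top -18 [71.0851  0.5415  0.0985  0.1205]
top -12 [61.0056  0.5415  0.0985  0.1205]
top -6 [51.5546  0.54    0.097   0.1245]
top 0 [52.5083  0.54    0.0985  0.1225]
top 6 [64.0255  0.5415  0.0985  0.1205]
top 12 [86.7688  0.5415  0.0985  0.1205]
top 18 [1.161026e+02 5.415000e-01 9.850000e-02 1.245000e-01]
top 24 [1.246108e+02 5.415000e-01 9.850000e-02 1.245000e-01]
top 30 [1.361394e+02 5.415000e-01 9.850000e-02 1.245000e-01]
top 36 [1.387832e+02 5.400000e-01 9.850000e-02 1.225000e-01]
top 42 [1.233937e+02 5.415000e-01 9.850000e-02 1.205000e-01]
scene -42 [80.1443  0.54    0.097   0.1225]
scene -36 [75.7686  0.54    0.097   0.1225]
scene -30 [65.2031  0.5385  0.094   0.1205]
scene -24 [53.4029  0.543   0.0985  0.1245]
scene -18 [45.1506  0.54    0.097   0.1225]
scene -12 [34.9635  0.54    0.097   0.1225]
scene -6 [30.2553  0.54    0.0955  0.1225]
scene 0 [35.0822  0.54    0.0955  0.1225]
scene 6 [46.5278  0.54    0.097   0.1225]
scene 12 [59.8467  0.54    0.097   0.1225]
scene 18 [72.5593  0.543   0.0985  0.1245]
scene 24 [76.3037  0.5385  0.094   0.1205]
scene 30 [77.5138  0.54    0.0955  0.1225]
scene 36 [81.1381  0.5385  0.094   0.1205]
scene 42 [80.2371  0.5385  0.094   0.1205]
```

Fitting the head in both images puts its yaw near -6°, against +4° for the driver. The screw therefore starts about 0.17 rad clockwise and the socket corners blocked the insertion. I'll lift slightly, turn to match and recentre.

>>> jog_arm(turn=[[0, 0, 0], [0, 0, 0], [0, 0, 0.085], [0, 0, 0.085], [0, 0, 0], [0, 0, 0]], delta_pos=[[0, 0, -0.004], [0, 0, -0.003], [0, 0, 0], [0, 0, 0], [0, 0, 0], [0, 0, 0]], gripper=[0.005, 0.005, 0.005, 0.005, 0.005, 0.005])

```text
time: 7.88
tool_pos: [0.5363, 0.0963, 0.1675]
tcp_rot: [-0.153, -3.137, -0.002]
wrist_force: [0.4, -0.2, -0.9]
width: 0.15
grip_force: 61.4
```

```bash
python3 -c "
from h import *
to([.54,.0967,.165],-.1+np.pi/2)"
```

```text
t 7.8833 th 1.4734 tool delta [-0.0037  0.0007  0.0025] turn [ 0.0014 -0.0008  0.0026]
after-turn delta [-0.0037  0.0007  0.0025] pos [0.5363 0.0963 0.1675] w 0.15 F [ 0.41 -0.17 -0.9 ] T [ 0.008 -0.135  0.003] [ 0.131  0.069  1.952  0.002  1.122 -1.343]
```

>>> jog_arm(turn=[[0, 0, 0], [0, 0, 0], [0, 0, 0], [0, 0, 0], [0, 0, 0]], delta_pos=[[-0.0034, 0.0006, -0.002], [0, 0, 0.002], [0, 0, 0.002], [0, 0, 0.002], [0, 0, 0]], gripper=[0.005, 0.005, 0.005, 0.005, 0.005])

```text
time: 8.3
tool_pos: [0.5412, 0.0969, 0.1669]
tcp_rot: [0.155, 3.135, 0.003]
wrist_force: [-2.9, 0.2, 11.0]
width: 0.151
grip_force: 63.4
```

```bash
python3 -c "
from h import *
to([.54,.0967,.160],-.1+np.pi/2)"
```

```text
t 8.3 th 1.472 tool delta [ 0.0012 -0.0004  0.0069] turn [0.0024 0.0024 0.0012]
after-turn delta [ 0.0011 -0.0004  0.0069] pos [0.5412 0.0969 0.1669] w 0.151 F [-2.93  0.22 10.97] T [-0.155  0.733 -0.005] [ 0.131  0.076  1.945  0.002  1.118 -1.342]
```

>>> jog_arm(turn=[[0, 0, 0], [0, 0, 0], [0, 0, 0], [0, 0, 0], [0, 0, 0]], delta_pos=[[0, 0, -0.003], [0.002, 0, 0], [0, 0, 0.002], [0, 0, 0.0015], [0, 0, 0]], gripper=[0.005, 0.005, 0.005, 0.005, 0.005])

```text
time: 8.72
tool_pos: [0.5375, 0.0969, 0.1627]
tcp_rot: [-0.156, -3.137, -0.002]
wrist_force: [-0.1, -0.3, -1.4]
width: 0.157
grip_force: 61.4
```

```bash
python3 -c "
from h import *
to([.54,.0967,.160],-.1+np.pi/2)"
```

```text
t 8.7167 th 1.4714 tool delta [-0.0025  0.0001  0.0027] turn [ 0.0014 -0.0013  0.0006]
after-turn delta [-0.0025  0.0001  0.0027] pos [0.5375 0.0969 0.1627] w 0.157 F [-0.06 -0.29 -1.37] T [ 0.002 -0.018 -0.011] [ 0.132  0.076  1.954  0.002  1.113 -1.341]
```

It's going in freely. Continuing down.

>>> jog_arm(turn=[[0, 0, 0], [0, 0, 0], [0, 0, 0], [0, 0, 0]], delta_pos=[[0, 0, 0.0015], [0, 0, 0.0015], [0, 0, 0.0015], [0, 0, 0]], gripper=[0.005, 0.005, 0.005, 0.005])

```text
time: 9.05
tool_pos: [0.538, 0.0969, 0.1588]
tcp_rot: [-0.156, -3.138, -0.003]
wrist_force: [-0.1, -0.6, -0.4]
width: 0.156
grip_force: 61.4
```

```bash
python3 -c "
from h import *
to([.54,.0967,.160],-.1+np.pi/2)"
```

```text
t 9.05 th 1.4712 tool delta [-0.002  -0.     -0.0012] turn [ 0.0016 -0.0003  0.0004]
after-turn delta [-0.002  -0.     -0.0012] pos [0.538  0.0969 0.1588] w 0.156 F [-0.09 -0.62 -0.41] T [ 0.028 -0.002  0.057] [ 0.132  0.08   1.957  0.002  1.105 -1.34 ]
```

>>> jog_arm(turn=[[0, 0, 0], [0, 0, 0], [0, 0, 0]], delta_pos=[[0, 0, 0.0015], [0, 0, 0.0015], [0, 0, 0]], gripper=[0.005, 0.005, 0.005])

```text
time: 9.3
tool_pos: [0.5381, 0.097, 0.1561]
tcp_rot: [0.156, 3.137, 0.003]
wrist_force: [-0.1, -0.1, -1.8]
width: 0.154
grip_force: 61.4
```

```bash
python3 -c "
from h import *
to([.54,.0967,.160],-.1+np.pi/2)"
```

```text
t 9.3 th 1.4712 tool delta [-0.0019 -0.0001 -0.0039] turn [0.0018 0.0002 0.0004]
after-turn delta [-0.0019 -0.0001 -0.0039] pos [0.5381 0.097  0.1561] w 0.154 F [-0.09 -0.11 -1.81] T [-0.022  0.06  -0.007] [ 0.132  0.082  1.96   0.002  1.099 -1.34 ]
```

>>> jog_arm(turn=[[0, 0, 0], [0, 0, 0], [0, 0, 0]], delta_pos=[[0, 0, 0.001], [0, 0, 0], [0, 0, 0]], gripper=[0.005, 0.005, 0.005])

```text
time: 9.55
tool_pos: [0.5383, 0.097, 0.1554]
tcp_rot: [0.156, 3.137, 0.003]
wrist_force: [-0.2, -0.0, -1.7]
width: 0.15
grip_force: 61.4
```

```bash
cat >> h.py <<'E'
def samp(n=3):
    a=[]
    for i in range(n):
        s=read_state(); a.append(np.r_[s['tool_pos'],s['wrist_force'],s['torque'],s['joint_torque'][5],s['q'][5]])
        if i<n-1: vision.read_camera('top')
    a=np.array(a); m=a.mean(0); print('t',s['time'],'pos',m[:3].round(4),'F',m[3:6].round(2),'T',m[6:9].round(3),'jt6',a[:,9].round(4),'q6',m[10].round(4),'Tz',a[:,8].round(3))
E
python3 -c "
from h import *
samp()"
```

```text
t 9.65 pos [0.5384 0.097  0.1555] F [-0.03 -0.13 -1.5 ] T [ 0.025  0.012 -0.025] jt6 [ 0.     -0.0001 -0.    ] q6 -1.3404 Tz [-0.077  0.02  -0.016]
```

>>> jog_arm(turn=[[0, 0, 0.05], [0, 0, 0.05], [0, 0, 0.05], [0, 0, 0.05], [0, 0, 0]], delta_pos=[[0, 0, 0], [0, 0, 0], [0, 0, 0], [0, 0, 0], [0, 0, 0]], gripper=[0.005, 0.005, 0.005, 0.005, 0.005])

```text
time: 10.07
tool_pos: [0.5382, 0.0974, 0.1555]
tcp_rot: [0.471, 3.106, 0.004]
wrist_force: [-0.6, 1.5, -2.2]
width: 0.154
grip_force: 61.4
```

```bash
python3 -c "
from h import *
samp()"
```

```text
t 10.1667 pos [0.5382 0.0974 0.1555] F [-0.55  1.28 -1.46] T [ 0.345  0.112 -0.005] jt6 [0.5453 0.2441 0.0877] q6 -1.1408 Tz [-0.005 -0.009 -0.002]
```

>>> jog_arm(turn=[[0, 0, 0.05], [0, 0, 0.05], [0, 0, 0.05], [0, 0, 0], [0, 0, 0], [0, 0, 0]], delta_pos=[[0, 0, 0], [0, 0, 0], [0, 0, 0.0005], [0, 0, 0], [0, 0, 0], [0, 0, 0]], gripper=[0.005, 0.005, 0.005, 0.005, 0.005, 0.005])

```text
time: 10.67
tool_pos: [0.5383, 0.0975, 0.155]
tcp_rot: [0.698, 3.063, 0.004]
wrist_force: [-0.8, 3.7, -2.3]
width: 0.151
grip_force: 61.2
```

```bash
python3 -c "
from h import *
samp()"
```

```text
t 10.7667 pos [0.5383 0.0974 0.155 ] F [-0.21  3.76 -2.29] T [0.807 0.081 0.109] jt6 [0.0845 0.0799 0.0819] q6 -0.9918 Tz [0.067 0.15  0.111]
```

>>> jog_arm(turn=[[0, 0, 0], [0, 0, 0.05], [0, 0, 0.05], [0, 0, 0], [0, 0, 0], [0, 0, 0]], delta_pos=[[0.0003, 0.0007, 0], [0, 0, 0.0003], [0, 0, 0.0003], [0, 0, 0], [0, 0, 0], [0, 0, 0]], gripper=[0.005, 0.005, 0.005, 0.005, 0.005, 0.005])

```text
time: 11.27
tool_pos: [0.5384, 0.0978, 0.1544]
tcp_rot: [0.85, 3.024, 0.003]
wrist_force: [-0.7, 3.1, -1.5]
width: 0.153
grip_force: 61.2
```

```bash
python3 -c "
from h import *
samp()"
```

```text
t 11.3667 pos [0.5384 0.0978 0.1544] F [-0.36  3.02 -1.5 ] T [0.723 0.064 0.088] jt6 [0.0897 0.0833 0.0839] q6 -0.8901 Tz [0.076 0.067 0.122]
```

>>> jog_arm(turn=[[0, 0, 0.05], [0, 0, 0.05], [0, 0, 0.05], [0, 0, 0.05], [0, 0, 0], [0, 0, 0], [0, 0, 0]], delta_pos=[[0.0003, 0.0006, 0.0003], [0, 0, 0.0003], [0, 0, 0.0003], [0, 0, 0.0003], [0, 0, 0], [0, 0, 0], [0, 0, 0]], gripper=[0.005, 0.005, 0.005, 0.005, 0.005, 0.005, 0.005])

```text
time: 11.95
tool_pos: [0.5386, 0.0984, 0.1532]
tcp_rot: [1.148, 2.924, 0.003]
wrist_force: [0.1, 3.3, -1.8]
width: 0.159
grip_force: 61.2
```

```bash
python3 -c "
from h import *
samp()"
```

```text
t 12.05 pos [0.5386 0.0984 0.1532] F [ 0.15  2.9  -1.94] T [ 0.534 -0.117  0.117] jt6 [0.0899 0.0837 0.0844] q6 -0.689 Tz [0.148 0.092 0.11 ]
```

>>> jog_arm(turn=[[0, 0, 0.05], [0, 0, 0.05], [0, 0, 0.05], [0, 0, 0.05], [0, 0, 0], [0, 0, 0], [0, 0, 0]], delta_pos=[[0, 0, 0.0003], [0, 0, 0.0003], [0, 0, 0.0003], [0, 0, 0.0003], [0, 0, 0], [0, 0, 0], [0, 0, 0]], gripper=[0.005, 0.005, 0.005, 0.005, 0.005, 0.005, 0.005])

```text
time: 12.63
tool_pos: [0.5388, 0.0986, 0.1521]
tcp_rot: [1.434, 2.795, 0.004]
wrist_force: [2.2, 3.4, -3.9]
width: 0.152
grip_force: 60.9
```

```bash
python3 -c "
from h import *
samp()"
```

```text
t 12.7333 pos [0.5387 0.0986 0.152 ] F [ 2.51  3.69 -3.3 ] T [ 0.796 -0.429  0.114] jt6 [0.0996 0.0938 0.0949] q6 -0.489 Tz [0.117 0.125 0.099]
```

>>> jog_arm(turn=[[0, 0, 0.05], [0, 0, 0.05], [0, 0, 0], [0, 0, 0], [0, 0, 0]], delta_pos=[[0, 0, 0.0004], [0, 0, 0.0004], [0, 0, 0], [0, 0, 0], [0, 0, 0]], gripper=[0.005, 0.005, 0.005, 0.005, 0.005])

```text
time: 13.15
tool_pos: [0.5388, 0.0987, 0.1514]
tcp_rot: [1.571, 2.72, 0.004]
wrist_force: [3.0, 4.2, -2.4]
width: 0.155
grip_force: 61.0
```

```bash
python3 -c "
from h import *
samp()"
```

```text
t 13.25 pos [0.5389 0.0987 0.1514] F [ 2.77  4.49 -3.23] T [ 0.976 -0.537  0.075] jt6 [0.1036 0.1016 0.1013] q6 -0.3897 Tz [0.097 0.083 0.045]
```

>>> jog_arm(turn=[[0, 0, 0], [0, 0, 0.05], [0, 0, 0.05], [0, 0, 0], [0, 0, 0], [0, 0, 0]], delta_pos=[[0.0006, 0.001, 0], [0, 0.0001, 0.0004], [0, 0.0001, 0.0004], [0, 0, 0], [0, 0, 0], [0, 0, 0]], gripper=[0.005, 0.005, 0.005, 0.005, 0.005, 0.005])

```text
time: 13.75
tool_pos: [0.5393, 0.0992, 0.1507]
tcp_rot: [1.705, 2.638, 0.003]
wrist_force: [1.6, 1.6, -0.5]
width: 0.152
grip_force: 61.4
```

```bash
python3 -c "
from h import *
samp()"
```

```text
t 13.85 pos [0.5393 0.0993 0.1507] F [1.08 1.48 0.54] T [ 0.305 -0.237  0.072] jt6 [0.0788 0.0732 0.0744] q6 -0.2873 Tz [0.119 0.062 0.035]
```

>>> jog_arm(turn=[[0, 0, 0.05], [0, 0, 0.05], [0, 0, 0.05], [0, 0, 0], [0, 0, 0], [0, 0, 0]], delta_pos=[[0.0002, 0.0003, 0.0003], [0, 0.0001, 0.0003], [0, 0.0001, 0.0003], [0, 0, 0], [0, 0, 0], [0, 0, 0]], gripper=[0.005, 0.005, 0.005, 0.005, 0.005, 0.005])

```text
time: 14.35
tool_pos: [0.5397, 0.0996, 0.1497]
tcp_rot: [1.899, 2.503, 0.003]
wrist_force: [-0.1, 0.2, 1.8]
width: 0.151
grip_force: 61.7
```

```bash
python3 -c "
from h import *
samp()"
```

```text
t 14.45 pos [0.5397 0.0996 0.1497] F [0.78 0.26 1.73] T [ 0.042 -0.19   0.066] jt6 [0.0709 0.0647 0.0653] q6 -0.1366 Tz [0.092 0.05  0.055]
```

>>> jog_arm(turn=[[0, 0, 0.05], [0, 0, 0.05], [0, 0, 0.05], [0, 0, 0], [0, 0, 0], [0, 0, 0]], delta_pos=[[0, 0.0001, 0.0002], [0, 0.0001, 0.0003], [0, 0.0001, 0.0003], [0, 0, 0], [0, 0, 0], [0, 0, 0]], gripper=[0.005, 0.005, 0.005, 0.005, 0.005, 0.005])

```text
time: 14.95
tool_pos: [0.54, 0.0998, 0.1488]
tcp_rot: [-2.081, -2.353, -0.003]
wrist_force: [1.6, -0.7, 0.8]
width: 0.156
grip_force: 61.8
```

```bash
python3 -c "
from h import *
samp()"
```

```text
t 15.05 pos [0.54   0.0999 0.1488] F [ 1.52 -0.43  0.66] T [-0.113 -0.327  0.061] jt6 [0.0684 0.0624 0.0631] q6 0.0134 Tz [0.092 0.056 0.037]
```

>>> jog_arm(turn=[[0, 0, 0.05], [0, 0, 0.05], [0, 0, 0.05], [0, 0, 0], [0, 0, 0], [0, 0, 0]], delta_pos=[[0, 0.0003, 0.0003], [0, 0.0001, 0.0003], [0, 0.0001, 0.0003], [0, 0, 0], [0, 0, 0], [0, 0, 0]], gripper=[0.005, 0.005, 0.005, 0.005, 0.005, 0.005])

```text
time: 15.55
tool_pos: [0.5405, 0.1, 0.148]
tcp_rot: [-2.251, -2.191, -0.003]
wrist_force: [1.5, -0.9, 2.0]
width: 0.158
grip_force: 61.9
```

```bash
python3 -c "
from h import *
samp()"
```

```text
t 15.65 pos [0.5405 0.1    0.148 ] F [ 1.12 -0.7   2.24] T [-0.153 -0.305  0.088] jt6 [0.081  0.0749 0.0758] q6 0.1634 Tz [0.127 0.076 0.061]
```

>>> jog_arm(turn=[[0, 0, 0.05], [0, 0, 0.05], [0, 0, 0], [0, 0, 0], [0, 0, 0]], delta_pos=[[0, 0.0002, 0.0002], [0, 0.0001, 0.0003], [0, 0, 0], [0, 0, 0], [0, 0, 0]], gripper=[0.005, 0.005, 0.005, 0.005, 0.005])

```text
time: 16.07
tool_pos: [0.5408, 0.1, 0.1475]
tcp_rot: [-2.358, -2.075, -0.003]
wrist_force: [1.6, -2.2, 3.0]
width: 0.15
grip_force: 62.0
```

```bash
python3 -c "
from h import *
samp()"
```

```text
t 16.1667 pos [0.5408 0.1    0.1475] F [ 1.78 -1.48  3.01] T [-0.194 -0.265  0.07 ] jt6 [0.1035 0.0975 0.0984] q6 0.2633 Tz [0.071 0.061 0.077]
```

Torque is now rising at the expected rate (+0.023 N m per 0.1 rad). The nose started bearing at q6 ≈ 0.115, so it's at about 6 N. I'll turn 0.07 more for about 9 N.

>>> jog_arm(turn=[[0, 0, 0.035], [0, 0, 0.035], [0, 0, 0], [0, 0, 0], [0, 0, 0]], delta_pos=[[0, 0.0001, 0], [0, 0.0001, 0], [0, 0, 0], [0, 0, 0], [0, 0, 0]], gripper=[0.005, 0.005, 0.005, 0.005, 0.005])

```text
time: 16.58
tool_pos: [0.5409, 0.1, 0.1472]
tcp_rot: [-2.429, -1.991, -0.003]
wrist_force: [2.4, -0.7, 2.0]
width: 0.153
grip_force: 61.9
```

```bash
python3 -c "
from h import *
samp()"
```

```text
t 16.6833 pos [0.5409 0.1    0.1472] F [ 2.47 -1.02  1.78] T [-0.233 -0.441  0.138] jt6 [0.1358 0.132  0.133 ] q6 0.3335 Tz [0.113 0.119 0.183]
```

About 9–11 N by both angle and torque. I'll release the driver and rise clear.

>>> jog_arm(turn=[[0, 0, 0], [0, 0, 0], [0, 0, 0], [0, 0, 0], [0, 0, 0], [0, 0, 0], [0, 0, 0], [0, 0, 0], [0, 0, 0], [0, 0, 0], [0, 0, 0], [0, 0, 0]], delta_pos=[[0, 0, 0], [0, 0, 0], [0, 0, 0], [0, 0, 0], [0, 0, 0], [0, 0, -0.005], [0, 0, -0.015], [0, 0, -0.02], [0, 0, -0.025], [0, 0, -0.025], [0, 0, 0], [0, 0, 0]], gripper=[0.03, 0.04, 0.05, 0.05, 0.05, 0.05, 0.05, 0.05, 0.05, 0.05, 0.05, 0.05])

```text
time: 17.68
tool_pos: [0.5422, 0.1001, 0.2399]
tcp_rot: [2.43, 1.989, 0.009]
wrist_force: [-0.9, -0.3, -0.4]
width: 0.583
grip_force: 0.0
```

```bash
python3 - <<'E'
from h import *
samp(2); to([.5478,-.0177,.15],.0675)
im=snap('scene','s5.png'); c=im[110:260,270:470,::-1]
cv2.imwrite('pics/s5c.png',cv2.convertScaleAbs(cv2.resize(c,None,fx=4,fy=4,interpolation=cv2.INTER_CUBIC),alpha=1.6))
E
```

```text
t 17.7333 pos [0.5416 0.1    0.239 ] F [-0.83  0.02 -0.38] T [-0.001  0.001  0.004] jt6 [-0. -0.] q6 0.3345 Tz [-0.008  0.016]
t 17.7333 th -0.1988 tool delta [-0.1142  0.0297  0.0878] turn [ 0.0021 -0.0022 -0.2663]
after-turn delta [-0.1178 -0.0012  0.088 ] pos [0.541  0.0999 0.238 ] w 0.583 F [-0.79  0.38 -0.41] T [-0.04   0.03   0.016] [0.136 0.022 1.866 0.002 1.251 0.334]
```

View pics/s5c.png

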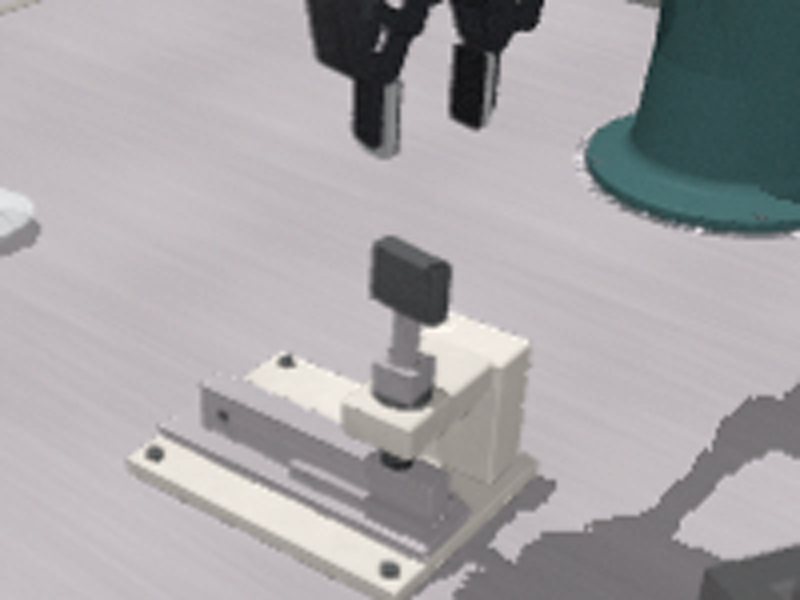

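The driver stands upright in the head (wing at crop (410,280)). The bar tail's top corner is at (203,383). I'll check that against the model and go above the tail.

>>> jog_arm(turn=[[0, 0, -0.0887], [0, 0, -0.0887], [0, 0, -0.0887], [0, 0, 0], [0, 0, 0], [0, 0, 0], [0, 0, 0], [0, 0, 0], [0, 0, 0], [0, 0, 0], [0, 0, 0], [0, 0, 0], [0, 0, 0], [0, 0, 0], [0, 0, 0], [0, 0, 0]], delta_pos=[[0, 0, 0], [0, 0, 0], [0, 0, 0], [-0.0196, -0.0002, 0], [-0.0196, -0.0002, 0], [-0.0196, -0.0002, 0], [-0.0196, -0.0002, 0], [-0.0196, -0.0002, 0], [-0.0196, -0.0002, 0], [0, 0, 0.025], [0, 0, 0.025], [0, 0, 0.025], [0, 0, 0.025], [0, 0, 0.025], [0, 0, 0.025], [0, 0, 0]], gripper=[0.05, 0.05, 0.05, 0.05, 0.05, 0.05, 0.05, 0.05, 0.05, 0.05, 0.05, 0.05, 0.05, 0.05, 0.05, 0.05])

```text
time: 19.12
tool_pos: [0.5412, -0.0169, 0.0798]
tcp_rot: [-2.138, -2.287, 0.01]
wrist_force: [-0.7, 0.8, -0.3]
width: 0.583
grip_force: 0.0
```

```bash
python3 - <<'E'
from h import *
c,s=np.cos(.0675),np.sin(.0675)
W=lambda x,y,z:[.54+c*x-s*y,.097+s*x+c*y,z]
print(proj('scene',[W(.01,-.13,.05),W(.01,.03,.05)]),'obs 320.75,205.75')
samp(2); to([.5478,-.0177,.027],.0675)
im=snap('scene','s6.png'); c=im[130:260,270:430,::-1]
cv2.imwrite('pics/s6c.png',cv2.convertScaleAbs(cv2.resize(c,None,fx=4,fy=4,interpolation=cv2.INTER_CUBIC),alpha=1.6))
E
```

```text
[[320.71399517 205.52138848]
 [378.15389727 232.40932208]] obs 320.75,205.75
t 19.1667 pos [ 0.5421 -0.0169  0.0811] F [-0.68  0.13 -0.4 ] T [ 0.016 -0.021 -0.003] jt6 [-0.0004 -0.0002] q6 -0.1468 Tz [-0.007  0.001]
t 19.1667 th 0.0672 tool delta [-0.0012  0.0052  0.0554] turn [-0.0092 -0.0033 -0.0003]
after-turn delta [-0.001   0.0047  0.0555] pos [ 0.543  -0.017   0.0825] w 0.589 F [-0.66 -0.59 -0.45] T [ 0.022 -0.045  0.001] [-7.800e-02  1.640e-01  2.019e+00  2.000e-03  9.680e-01 -1.470e-01]
```

View pics/s6c.png

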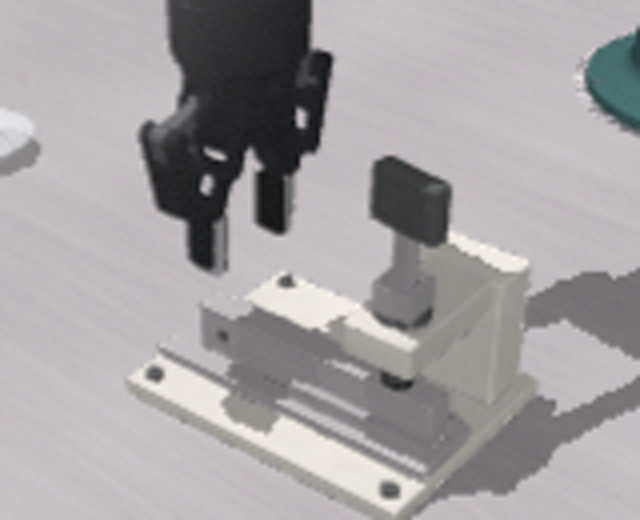

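The gripper is above the tail (fingers at crop (210,265) and (275,230), tail at (205,305)) and still settling. The tail matches the model within 0.3 px. I'll let it settle, then trim.

>>> jog_arm(turn=[[-0.009, -0.003, 0], [0, 0, 0], [0, 0, 0], [0, 0, 0]], delta_pos=[[0, 0, 0], [0, 0, 0], [0, 0, 0], [0, 0, 0]], gripper=[0.05, 0.05, 0.05, 0.05])

```text
time: 19.55
tool_pos: [0.5487, -0.0174, 0.0887]
tcp_rot: [2.138, 2.288, 0.013]
wrist_force: [-0.6, -1.1, 0.4]
width: 0.589
grip_force: 0.0
```

```bash
python3 - <<'E'
from h import *
samp(2); to([.5478,-.0177,.027],.0675)
E
```

```text
t 19.6 pos [ 0.5486 -0.0174  0.0886] F [-0.26 -0.51  0.35] T [0.023 0.024 0.017] jt6 [0.0006 0.0001] q6 -0.1446 Tz [0.009 0.025]
t 19.6 th 0.0674 tool delta [-0.0002 -0.0015  0.0614] turn [ 0.0123  0.0016 -0.0001]
after-turn delta [-0.0003 -0.0007  0.0615] pos [ 0.5485 -0.0174  0.0885] w 0.582 F [0.07 0.04 0.29] T [ 0.004 -0.004  0.025] [-0.077  0.153  2.02   0.     0.957 -0.145]
```

>>> jog_arm(turn=[[0.012, 0.002, 0], [0, 0, 0], [0, 0, 0], [0, 0, 0], [0, 0, 0], [0, 0, 0], [0, 0, 0], [0, 0, 0], [0, 0, 0]], delta_pos=[[0, -0.0007, 0], [0, 0, 0.012], [0, 0, 0.012], [0, 0, 0.012], [0, 0, 0.012], [0, 0, 0.01], [0, 0, 0], [0, 0, 0], [0, 0, 0]], gripper=[0.05, 0.05, 0.05, 0.05, 0.05, 0.05, 0.05, 0.05, 0.05])

```text
time: 20.35
tool_pos: [0.5469, -0.0173, 0.029]
tcp_rot: [-2.144, -2.293, 0.002]
wrist_force: [-0.5, -0.3, 1.0]
width: 0.584
grip_force: 0.0
```

```bash
python3 - <<'E'
from h import *
samp(2); to([.5478,-.0177,.027],.0675)
E
```

```text
t 20.4 pos [ 0.5471 -0.0174  0.0292] F [-0.47 -0.33  0.45] T [0.    0.018 0.03 ] jt6 [0. 0.] q6 -0.1452 Tz [0.053 0.007]
t 20.4 th 0.0673 tool delta [-0.0004  0.0004  0.0024] turn [-0.0012 -0.0006 -0.0002]
after-turn delta [-0.0004  0.0004  0.0024] pos [ 0.5474 -0.0174  0.0294] w 0.586 F [-0.44 -0.39 -0.13] T [-0.007 -0.018  0.007] [-7.700e-02  2.380e-01  2.047e+00  1.000e-03  8.570e-01 -1.450e-01]
```

Aligned. I'll close on the tail.

>>> jog_arm(turn=[[0, 0, 0], [0, 0, 0], [0, 0, 0], [0, 0, 0], [0, 0, 0], [0, 0, 0], [0, 0, 0], [0, 0, 0]], delta_pos=[[0, 0, 0], [0, 0, 0], [0, 0, 0], [0, 0, 0], [0, 0, 0], [0, 0, 0], [0, 0, 0], [0, 0, 0]], gripper=[0.03, 0.01, 0.01, 0.01, 0.01, 0.01, 0.01, 0.01], grip_force=80)

```text
time: 21.07
tool_pos: [0.5482, -0.0175, 0.0304]
tcp_rot: [2.145, 2.294, 0.001]
wrist_force: [1.4, -1.6, 5.9]
width: 0.213
grip_force: 80.6
```

```bash
python3 - <<'E'
from h import *
samp(2); to([.5478,-.0177,.027],.0675)
E
```

```text
t 21.1167 pos [ 0.5482 -0.0175  0.0304] F [ 1.48 -1.29  5.82] T [-0.072 -0.09  -0.095] jt6 [-0.1127 -0.1128] q6 -0.145 Tz [-0.127 -0.062]
t 21.1167 th 0.0671 tool delta [-0.0002 -0.0005  0.0034] turn [ 0.0009 -0.0003 -0.0004]
after-turn delta [-0.0002 -0.0005  0.0034] pos [ 0.5482 -0.0175  0.0304] w 0.214 F [ 1.51 -0.99  5.69] T [-0.115 -0.088 -0.062] [-7.800e-02  2.370e-01  2.047e+00  1.000e-03  8.570e-01 -1.450e-01]
```

>>> jog_arm(turn=[[0, 0, 0], [0, 0, 0], [0, 0, 0], [0, 0, 0], [0, 0, 0], [0, 0, 0], [0, 0, 0], [0, 0, 0], [0, 0, 0]], delta_pos=[[0, 0, -0.0005], [-0.002, 0, 0], [-0.003, 0, 0], [-0.003, 0, 0], [-0.003, 0, 0], [-0.003, 0, 0], [-0.003, 0, 0], [-0.003, 0, 0], [0, 0, 0]], gripper=[0.01, 0.01, 0.01, 0.01, 0.01, 0.01, 0.01, 0.01, 0.01])

```text
time: 21.87
tool_pos: [0.5488, -0.0343, 0.0304]
tcp_rot: [-2.144, -2.29, -0.005]
wrist_force: [0.8, 12.7, 6.2]
width: 0.212
grip_force: 80.9
```

```bash
python3 - <<'E'
from h import *
samp(2); to([.5478,-.0177,.03],.0675)
E
```

```text
t 21.9167 pos [ 0.5488 -0.0343  0.0304] F [ 0.7  12.75  6.02] T [ 1.815 -0.242 -0.108] jt6 [-0.1537 -0.1365] q6 -0.1812 Tz [-0.109 -0.107]
t 21.9167 th 0.0656 tool delta [0.0166 0.0001 0.0005] turn [-0.0004 -0.0055 -0.0019]
after-turn delta [0.0166 0.0001 0.0004] pos [ 0.5488 -0.0343  0.0304] w 0.214 F [ 0.64 12.75  5.82] T [ 1.809 -0.239 -0.107] [-0.111  0.241  2.042  0.007  0.86  -0.181]
```

Drag is 12.8 N and the bar has moved 17 mm with the nose still bearing. Drawing on.

>>> jog_arm(turn=[[0, 0, 0], [0, 0, 0], [0, 0, 0], [0, 0, 0], [0, 0, 0], [0, 0, 0], [0, 0, 0], [0, 0, 0], [0, 0, 0], [0, 0, 0], [0, 0, 0], [0, 0, 0], [0, 0, 0], [0, 0, 0], [0, 0, 0], [0, 0, 0]], delta_pos=[[-0.003, 0, 0], [-0.003, 0, 0], [-0.003, 0, 0], [-0.003, 0, 0], [-0.003, 0, 0], [-0.003, 0, 0], [-0.003, 0, 0], [-0.003, 0, 0], [-0.003, 0, 0], [-0.003, 0, 0], [-0.003, 0, 0], [-0.003, 0, 0], [-0.003, 0, 0], [-0.002, 0, 0], [0, 0, 0], [0, 0, 0]], gripper=[0.01, 0.01, 0.01, 0.01, 0.01, 0.01, 0.01, 0.01, 0.01, 0.01, 0.01, 0.01, 0.01, 0.01, 0.01, 0.01])

```text
time: 23.25
tool_pos: [0.5515, -0.0771, 0.0302]
tcp_rot: [-2.145, -2.292, -0.002]
wrist_force: [0.8, 4.1, 5.7]
width: 0.211
grip_force: 80.8
```

```bash
python3 - <<'E'
from h import *
samp(2); to([.5478,-.0177,.03],.0675)
E
```

```text
t 23.3 pos [ 0.5515 -0.0771  0.0302] F [1.2  4.33 5.46] T [ 0.853 -0.163 -0.219] jt6 [-0.1731 -0.1759] q6 -0.2533 Tz [-0.218 -0.219]
t 23.3 th 0.0662 tool delta [0.0595 0.0003 0.0004] turn [-0.0008 -0.0026 -0.0013]
after-turn delta [0.0595 0.0003 0.0002] pos [ 0.5515 -0.0771  0.0302] w 0.214 F [1.55 4.59 5.27] T [ 0.855 -0.138 -0.219] [-0.185  0.252  2.027  0.003  0.863 -0.253]
```

The head is clear: 59.5 mm drawn and drag down to about 4 N. I'll release and lift away.

>>> jog_arm(turn=[[0, 0, 0], [0, 0, 0], [0, 0, 0], [0, 0, 0], [0, 0, 0], [0, 0, 0], [0, 0, 0], [0, 0, 0], [0, 0, 0], [0, 0, 0], [0, 0, 0], [0, 0, 0], [0, 0, 0]], delta_pos=[[0, 0, 0], [0, 0, 0], [0, 0, 0], [0, 0, 0], [0, 0, -0.01], [0, 0, -0.02], [0, 0, -0.03], [0, 0, -0.03], [0, 0, -0.03], [0, 0, -0.03], [0, 0, 0], [0, 0, 0], [0, 0, 0]], gripper=[0.03, 0.045, 0.055, 0.055, 0.055, 0.055, 0.055, 0.055, 0.055, 0.055, 0.055, 0.055, 0.055])

```text
time: 24.38
tool_pos: [0.5508, -0.0783, 0.1796]
tcp_rot: [-2.144, -2.293, 0.002]
wrist_force: [0.7, -0.0, -0.8]
width: 0.642
grip_force: 0.0
```

```bash
python3 - <<'E'
from h import *
samp(2)
c,s=np.cos(.0675),np.sin(.0675)
W=lambda x,y,z:[.54+c*x-s*y,.097+s*x+c*y,z]
for y in(-.1,-.11,-.12): print(y,(4*(proj('scene',[W(.01,y-.08,.05),W(.01,y+.08,.05)])-[240,110])).round())
im=snap('scene','s7.png'); c=im[110:260,240:440,::-1]
cv2.imwrite('pics/s7c.png',cv2.convertScaleAbs(cv2.resize(c,None,fx=4,fy=4,interpolation=cv2.INTER_CUBIC),alpha=1.6))
E
```

```text
t 24.4333 pos [ 0.5505 -0.0782  0.179 ] F [ 0.04 -0.12 -0.44] T [ 0.028 -0.016  0.006] jt6 [-0.0003 -0.0003] q6 -0.2533 Tz [-0.005  0.017]
-0.1 [[260. 353.]
 [476. 454.]]
-0.11 [[248. 347.]
 [461. 447.]]
-0.12 [[236. 341.]
 [446. 440.]]
```

View pics/s7c.png

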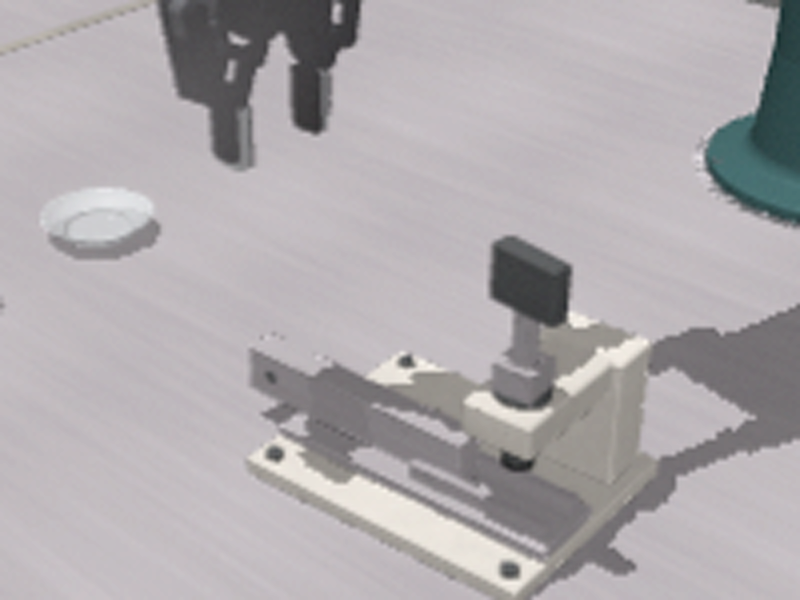

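The tail's top corner is at (250,347), which puts the bar at y ≈ -0.109. The bar lies flat with its head clear of the nose at (517,458), and the driver stands upright at (530,280). Handing in.

```bash
python3 -c "
from workcell import ticket
print(ticket.finish_job())"
```

```text
the job is handed in; nothing more can be done
None
```

I handed the job in at about 24.5 s; no verdict came back. The stop screw was set to an estimated 9–11 N, the driver stands upright in the socket, and the bar lies flat on the bed about 109 mm from the axis with its head clear. The gripper is clear of everything, and the vial, dish and bottle were not touched.

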